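# Draw the sagging bolt and hold the grinder's spark-guard gate ajar

## Robot

A 7-joint arm with a two-finger parallel gripper is mounted at the origin on the work surface. World frame = base frame: x ahead of the robot, y to its left, z up, the work surface at z = 0. Lengths are in mm, angles in rad, forces in N, time in s.
With the tool pointing down it reaches from about 425 to 950 mm from the base axis. Payload 4.7 kg.
Tool frame: the origin (TCP) lies on the centre line of the jaws, within the pads' length; the fingertips stand 11 mm ahead of it and the grasp point (between the pads) lies 8 mm behind it (ctrl.finger_overhang is the z of the fingertips in the tool frame, in mm); z points along the fingers, y is the direction in which the jaws open and shut (so a half turn about z gives the same grasp; the last joint's range is limited). The gripper opens to 87 mm and grips with 3 to 60 N. Pads are 19 mm wide; open, the fingers measure 117 mm over their backs; the gripper's body (75 mm by 190 mm) begins 51 mm behind the grasp point.
Start: joints at [1.181, 0.469, -0.049, 1.532, 0.024, 1.141, -0.082], TCP at [238.337, -631.541, 233.573] pointing down, gripper open.
Joint ranges: [-2.59, 2.59], [-0.33, 1.99], [-1.39, 1.29], [0.1, 2.45], [-1.04, 4.18], [0.21, 1.99], [-2.66, 2.66]. Speed limits (rad/s): [2.57, 2.57, 3.14, 3.14, 3.14, 3.14, 3.14].

## Interface

Orientations are given as a unit quaternion [w, x, y, z].
In Python, from cell import ctrl, cams, spotter gives the robot as it stands.
- The arm moves only by the shell command python3 -m pendant 'ROWS' [OPENING] [FORCE]. ROWS is JSON, a list of rows, each a list of 6 numbers: the shift along the tool's x, y, z in cm, then the turn, a rotation vector about the tool's x, y, z in degrees. A call has 1 to 8 rows; each row is the pose to reach, as a shift and turn from the pose commanded when the call began, along the tool's axes at that moment; what a row does not reach only later rows make up. A row lasts 1/8 s, in which the tool goes at most 62.5 mm and 10.7 degrees, less where a joint would pass 70% of its speed; a pose out of reach is approached as far as the arm can. A call with a gripper value outside its range is refused whole. OPENING is the opening in per cent of the stroke, from 0 (shut) to 100 (fully open), set as the call begins (- or left out, the last holds). The fingers move at their own pace and stop on an object; FORCE is the grip in N (left out, the last holds). Time passes only in rows, so rows that repeat a pose let the fingers close. It gives the time, the measured TCP pose, the force and the opening at its end, in the units of the state.
- ctrl.sense(): the state, without advancing time (a new reading comes with each control period).
- cams.capture(name): name is "side" or "top" or "wrist"; returns (picture, depth): 400x640x3 uint8, red, green, blue; 400x640 float32, mm along the optical axis (not along the pixel's ray), 0 where there is no reading.
- cams.camera_model(name): a dict with "fx", "fy", "cx", "cy" (pixels), "xyz" and "attitude" of the camera in the world. Camera axes: x right, y down, z forward; pixel columns grow to the right and rows downward; lengths in mm; the calibration is good to about 2 mm. A picture is of the moment at which its call begins: read the wrist's pose just before it. camera_model takes no time and is no camera call; for the wrist camera it gives the pose at the moment of the call.
- ctrl.close_job(): hands the job in, once; it reports no verdict.
Trained networks look in the newest picture that a camera, given by its name, has taken for a name from the list of things; names that differ only in an ending like _2 or _b are one class to them, and where a whole thing is asked for, a point or a joint stands for the part that bears it (a point fixed in the world has none). Each returns a list of dicts, best first, with "score" (0 to 1); they miss things now and then, are a little off and sometimes report something else, mostly with a low value. They report only what shows in the picture. A call takes as long as a camera call. They do not tell look-alikes from the thing itself.
- spotter.look_for(camera, label): "rect" ([left, top, right, bottom] in pixels, round what is visible of it).
The state is a dict: "time": time; "qpos": joint angles; "joint_vel": joint speeds; "joint_efforts": joint torques, N m; "tcp_pos": TCP position; "eef_rot": TCP orientation; "force": force on the tool from outside, world axes, zero at the start; "wrist_torque": the same for the moment, N m; "opening": finger opening in mm.
Only numpy, scipy, OpenCV 4.12 (cv2) and the standard library are available. Lean on these libraries where they do the work, as an engineer would, in place of code of your own. Each camera call takes 0.05 s, during which the arm holds its last target. There are 200 camera calls.

## Task

Make the bench grinder safe and open its guard: first press the red stop plunger on the yellow box fully down and let it spring back. Then take the red knob of the gate's barrel bolt, lift the sagging bolt over the bent lip of its keeper while drawing it right back, without wrenching the keeper, and pull the self-closing gate about 10 cm open at the latch side (towards the robot). Finish while still gripping the knob and holding the gate ajar there; do not disturb the things lying about.

Things in the scene. Friction and masses are not known exactly. Their poses are not given: they have to be found in the camera images.
- stop_top (a point): Centre of the top face of the red round stop plunger (36 mm across) that stands up from a fixed yellow box (80 x 80 x 50 mm) on the bench. It is pressed straight down.
- stop (a joint): Travel of the stop plunger in m: 0 = up, 0.012 = fully down. A spring pushes it back up; fully down takes about 8 N.
- guard: Green welded spark guard round a bench grinder, fixed to the bench. Origin on the bench directly under the bolt's knob as it stands with gate shut and bolt shot. Its z is up, its x runs from the gate into the guard (away from the robot, yaw within 0.22 rad of world x), its y runs along the shut gate from the latch post (y = -70 mm, 150 mm high) to the hinge post (y = 257 mm, 165 mm high). The gate's top rail is 150 mm high, 18 mm thick.
- hinge (a point): Point on the gate's vertical hinge axis, 150 mm above the bench; it lies at guard x = 0, y = 237 mm.
- gate (a joint): Swing of the gate in rad: 0 = shut, grows to at most 0.9 as its latch side swings towards guard -x (towards the robot); seen from above it turns clockwise about the hinge axis. A spring always pulls it shut (about 3 to 5 N at the knob). At the knob, 237 mm from the hinge axis, 10 cm open is about 0.42 rad. It cannot swing while the bolt's end stands in the keeper.
- knob: Red upright round knob of the bolt, 16 mm in diameter, to be pinched from above. Origin on its axis in the middle of its gripping length, 13 mm below its top (the red part reaches 33 mm below the origin) and about 219 mm above the bench at the start. The gate's rail top is 69 mm below the origin. Nothing stands higher than the knob's middle within 10 cm.
- bolt (a joint): Draw of the bolt along the gate in m: 0 = shot into the keeper, 0.048 = fully drawn, towards the hinge (guard +y when the gate is shut). It starts at 0 to 0.006, slides with about 1 N of friction and stays where it is left. It catches on the keeper at about 0.008 unless lifted; from 0.030 it is clear of the keeper.
- lift (a joint): Lift of the bolt's sagging front end in rad: 0 = sagged (rests there by its weight), 0.13 = lifted as far as the worn guide lets it. The 12 mm steel rod pivots at its tail, 120 mm behind the knob (towards the hinge), so the knob rises 12 mm per 0.1 rad; the bent-down toe at its end (195 mm from the pivot) clears the keeper's lip once lift passes about 0.055 (knob raised 7 mm); 0.08 (knob raised about 10 mm) gives good room. It must stay lifted until bolt passes 0.030.
- keeper: Brass keeper on top of the latch post: an upright lip bent up 18 mm from the post, 8 mm thick along y, between two cheeks 22 mm apart and 44 mm long that are open at the top; their top edges stand 34 mm above the top of the lip. Origin at the middle of the lip's top edge, 168 mm above the bench and 58 mm from the knob towards guard -y. The bolt's toe hangs down about 9 mm behind this lip.
- tin: Loose paper-labelled can, 68 mm across, 75 mm high; leave alone. Origin at the centre of its underside.
- hammer: Loose hammer, 280 mm long, lying on the bench; leave alone. Origin on its underside.
- wrench: Loose 150 mm wrench lying inside the guard behind the gate; leave alone. Origin on its underside.
- tape: Loose red tape measure, 66 x 36 x 60 mm; leave alone. Origin on its underside.
- brick: Loose firebrick 210 x 100 x 60 mm; leave alone. Origin on its underside.
- flat_bar: Loose flat steel bar 200 x 40 x 6 mm; leave alone. Origin on its underside.
- brush: Loose 200 mm brush; leave alone. Origin on its underside.
Mind the look-alikes: they are no part of the job. Of the things that look like the part that bears stop_top, the smallest one is meant.

How it is judged (in metres and radians):
On the way, in this order (a step that is already met when the one before it is completed fails the run):
1. the stop plunger is pressed fully down while the gate is shut and the bolt shot (value of joint stop above 0.0105 m and value of joint bolt below 0.012 m and value of joint gate below 0.03 rad), for 0.05 s.
2. the bolt is lifted over the keeper's lip and drawn clear of it, the plunger being let go (value of joint bolt above 0.032 m and value of joint stop below 0.004 m), for 0.1 s.
At the end, for the whole second after the job is handed in: The gate stands still (under 0.06 rad/s) between 0.28 and 0.58 rad open (about 6.5 to 13.5 cm at the knob), held there by the fingers on the bolt's knob (contact force above 2 N), with the bolt drawn more than 28 mm and the stop plunger back up (under 4 mm) (value of joint gate between 0.28 and 0.58 rad and velocity of joint gate between -0.06 and 0.06 rad/s and value of joint bolt above 0.028 m and value of joint stop below 0.004 m and contact force between the fingers and knob above 2 N); the arm keeps its last pose, push and grip.
It fails at once if the keeper is wrenched (more than 45 N on it) (contact force between keeper and anything else above 45 N).
It fails at once if a bystander is shifted by more than 30 mm (distance of any of tin, hammer, wrench, tape, brick, flat_bar, brush from where it was at the start of the episode above 0.03 m).
It also fails if it takes over 48 s, if anything falls off the work surface, if the arm or the gripper's body presses on something with over 40 N, if the wrist force passes 120 N, or if a joint passes its speed limit or range.

## Working session

There is one attempt and no reset: what is moved stays moved. The work goes in short steps, Python scripts to look and compute and a shell command to move; the robot and the scene stay as the last step left them, time stands still between calls to the robot, and variables do not carry over. Pictures are saved under pics/ and viewed, about 8 in all and at most 12, crops included, and the job is handed in when it is done.

```bash
mkdir -p pics; ls
cat > h.py <<'E'
import numpy as np, cv2
from cell import ctrl, cams, spotter
from scipy.spatial.transform import Rotation as R
def rot(q): q=np.array(q,float); return R.from_quat([q[1],q[2],q[3],q[0]]).as_matrix() if q.shape==(4,) else q
def world(cam,u,v,d,m=None):
    m=m or cams.camera_model(cam)
    u,v,d=map(np.asarray,(u,v,d))
    p=np.stack([(u-m['cx'])/m['fx']*d,(v-m['cy'])/m['fy']*d,d],-1)
    return p@rot(m['attitude']).T+np.array(m['xyz'])
E
python3 - <<'E'
from h import *
for c in ['top','side']:
    print(c,cams.camera_model(c))
    im,d=cams.capture(c); cv2.imwrite(f'pics/{c}0.png',im[:,:,::-1]); np.save(f'{c}0.npy',d)
    for l in ['stop_top','knob','keeper','guard','tin','hammer','tape','brick','flat_bar','brush']:
        for r in spotter.look_for(c,l)[:4]:
            x=r['rect'];u,v=int((x[0]+x[2])/2),int((x[1]+x[3])/2);u=min(u,639);v=min(v,399)
            print(c,l,round(r['score'],2),np.round(x).astype(int),np.round(world(c,u,v,d[v,u])))
s=ctrl.sense();print(s['tcp_pos'],s['eef_rot'],s['time'])
E
```

```text
pics
top {'fx': 476.14585210751466, 'fy': 476.14585210751466, 'cx': 313.66192560149557, 'cy': 194.1399375628986, 'xyz': array([ 376.30186122,   60.47179657, 1461.98971395]), 'attitude': array([ 0.01274802, -0.699364  ,  0.71419105, -0.02566366])}
top stop_top 0.6 [465 226 481 242] [ 329. -414.  108.]
top stop_top 0.59 [416 278 438 293] [ 186. -276.  112.]
top stop_top 0.55 [418 188 429 195] [ 454. -285.   80.]
top knob 0.59 [290 142 290 149] [572.  96. 232.]
top keeper 0.48 [111 145 192 186] [548. 512.  56.]
top keeper 0.44 [308 145 325 159] [560.  27. 179.]
top keeper 0.2 [195  42 339 173] [698. 162. 127.]
top guard 0.88 [195  40 341 172] [699. 161. 135.]
top tin 0.56 [413 144 440 167] [ 560. -299.   75.]
top hammer 0.62 [203 200 224 223] [409. 330.  60.]
top hammer 0.61 [139 194 194 284] [332. 478.  24.]
top tape 0.88 [201 200 223 222] [409. 333.  61.]
top brick 0.83 [115 144 194 188] [544. 501.  64.]
top flat_bar 0.81 [348 188 371 253] [ 373. -104.   10.]
top flat_bar 0.48 [202 199 225 220] [415. 330.  61.]
top brush 0.73 [404 111 468 130] [ 675. -344.   22.]
side {'fx': 448.81658
[... 255 characters left out ...]
] [ 460. -280.   79.]
side knob 0.62 [274 167 280 182] [570.  98. 210.]
side keeper 0.66 [283 165 300 181] [549.  44. 193.]
side guard 0.55 [166 153 299 266] [720. 182.  52.]
side guard 0.44 [268 263 288 283] [403. 347.  54.]
side tin 0.66 [324 148 342 171] [ 561. -271.   65.]
side tin 0.23 [224 303 325 332] [331. 473.  26.]
side hammer 0.87 [225 302 326 332] [333. 466.  22.]
side tape 0.75 [267 262 288 287] [406. 350.  46.]
side brick 0.58 [167 261 244 333] [528. 535.  60.]
side flat_bar 0.76 [328 194 374 219] [ 384. -106.    3.]
side brush 0.46 [306 141 324 169] [ 676. -316.   21.]
[ 238.31449446 -631.538495    233.55756904] [1.81324481e-05 9.83774012e-01 1.79412073e-01 1.75441987e-05] 1.1
```

Run:
```python
import cv2,numpy as np
from h import *
t=cv2.imread('pics/top0.png'); 
a=cv2.resize(t[130:310,330:510],(400,400),interpolation=cv2.INTER_CUBIC); b=cv2.resize(t[100:220,260:380],(400,400),interpolation=cv2.INTER_CUBIC)
cv2.imwrite('pics/crop1.png',np.hstack([a,b]))
d=np.load('top0.npy')
# red blobs with metric
hsv=cv2.cvtColor(t,cv2.COLOR_BGR2HSV)
m=(((hsv[...,0]<8)|(hsv[...,0]>172))&(hsv[...,1]>130)&(hsv[...,2]>60)).astype(np.uint8)
n,l,st,c=cv2.connectedComponentsWithStats(m)
for i in range(1,n):
    if st[i,4]<12: continue
    v,u=np.where(l==i); z=d[v,u]; P=world('top',u,v,np.where(z>0,z,np.median(z)))
    k=P[:,2]>np.median(P[:,2])-4
    print(st[i],c[i].round(1),np.median(P,0).round(),P[k].mean(0).round(1),'area mm2',round(k.sum()*(np.median(z)/476)**2), 'zmax',P[:,2].max().round())
```

```text
[   38    35   152    85 11537] [113.9  76.4] [778. 576. 178.] [796.1 598.  180.5] area mm2 51319 zmax 208.0
[ 579  107   61  154 7654] [611.  181.9] [  498. -1100.  -315.] [  509.7 -1099.8  -235.9] area mm2 56321 zmax 462.0
[288 142   6   8  36] [290.9 145.1] [572.  94. 230.] [572.5  94.6 231.8] area mm2 190 zmax 237.0
[415 185  14  13 134] [421.3 190.8] [ 454. -281.   78.] [ 454.1 -280.9   79. ] area mm2 915 zmax 86.0
[204 199  20  24 294] [213.  210.5] [409. 330.  59.] [411.  332.3  60.6] area mm2 2050 zmax 69.0
[464 223  20  18 284] [473.2 231.4] [ 335. -418.  109.] [ 332.5 -419.3  110.1] area mm2 1870 zmax 118.0
[418 275  20  19 282] [427.3 283.5] [ 190. -280.  110.] [ 188.5 -281.3  110.6] area mm2 1840 zmax 120.0
[587 292  29  27 304] [597.1 303.2] [   21. -1100.  -454.] [   40.8 -1071.2  -363.9] area mm2 2653 zmax 594.0
[629 345  11  18 105] [635.6 354.3] [ -125. -1099.  -230.] [ -113.2 -1089.7  -207.9] area mm2 776 zmax 642.0
```

View pics/top0.png

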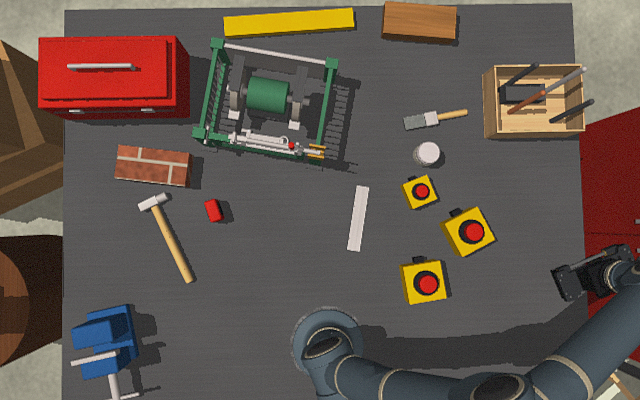

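View pics/crop1.png

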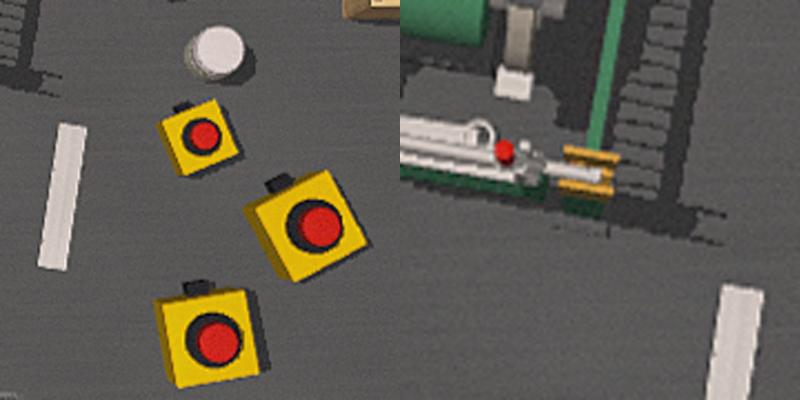

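Three look-alike stop stations: pixels (421,191), (473,231) and (427,283). The first has the smallest plunger (about 915 mm² of red against about 1850) and a low top (79 mm), so it fits the 36 mm plunger on the 50 mm box. The enlarged crop confirms this: its box is clearly the smallest. The knob is at (291,145), with the brass keeper to its right.

I'll move above that stop with the fingers shut.

```bash
python3 -m pendant '[[2,-1.5,0,0,0,-2],[6.1,-4.8,0,0,0,-8],[10.6,-8.2,0,0,0,-14],[15.2,-11.8,0,0,0,-20],[19.8,-15.3,0,0,0,-26],[24.3,-18.8,0,0,0,-32],[29,-22.4,1,0,0,-36],[32.6,-25.2,4,0,0,-37]]' 0 10
python3 -m pendant '[[32.6,-25.2,4,0,0,-37]]' >/dev/null; true
```

```text
time: 2.1
tcp_pos: [456.9, -276.9, 195.1]
eef_rot: [0.002, 0.875, 0.485, 0.002]
force: [1.0, -0.1, -0.2]
opening: 14.9
```

Run:
```python
from h import *
s=ctrl.sense();print(s['time'],s['tcp_pos'],s['eef_rot'],s['opening'],s['force'])
im,d=cams.capture('wrist');m=cams.camera_model('wrist');cv2.imwrite('pics/w1.png',im[:,:,::-1]);np.save('w1.npy',d)
for l in ['stop_top','knob']:
  for r in spotter.look_for('wrist',l)[:3]:
    x=r['rect'];u,v=int((x[0]+x[2])/2),int((x[1]+x[3])/2);print(l,r['score'],np.round(x),world('wrist',u,v,d[v,u],m))
v,u=np.mgrid[:400,:640]
P=world('wrist',u,v,d,m)
hsv=cv2.cvtColor(im,cv2.COLOR_RGB2HSV)
k=((hsv[...,0]<8)|(hsv[...,0]>172))&(hsv[...,1]>130)&(d>0)&(np.hypot(P[...,0]-454,P[...,1]+281)<30)
Q=P[k];print(k.sum(),np.median(Q,0));T=Q[Q[:,2]>np.percentile(Q[:,2],60)-3];print(T.mean(0),T.min(0),T.max(0))
s=ctrl.sense();M=rot(s['eef_rot']);print('to (stop) tool cm',M.T@(np.r_[T.mean(0)]-s['tcp_pos'])/10, M[:,1])
```

```text
2.225 [ 449.32327792 -215.54741675  186.14859326] [-7.81625744e-04  8.24777702e-01  5.65456542e-01  1.75840492e-04] 5.77098045534037 [0.83072204 0.56894794 0.07614792]
0 [nan nan nan]
  return _methods._mean(a, axis=axis, dtype=dtype,
  ret = um.true_divide(
Traceback (most recent call last):
IndexError: index -1 is out of bounds for axis 0 with size 0
```

My second call repeated the shift instead of holding it, so the arm strayed by one row (62 mm, at a clear height). I'm correcting that now.

```bash
python3 -m pendant '[[-3,1.4,0,0,0,3],[-5.9,2.8,0,0,0,5],[-5.9,2.8,0,0,0,5],[-5.9,2.8,0,0,0,5]]' 0 10
cat > red.py <<'E'
from h import *
import sys
cx,cy,z0,name,rad=float(sys.argv[1]),float(sys.argv[2]),float(sys.argv[3]),sys.argv[4],float(sys.argv[5])
s=ctrl.sense();m=cams.camera_model('wrist');im,d=cams.capture('wrist');cv2.imwrite(f'pics/{name}.png',im[:,:,::-1])
v,u=np.mgrid[:400,:640];P=world('wrist',u,v,d,m);np.save(name+'_P.npy',P)
hsv=cv2.cvtColor(im,cv2.COLOR_RGB2HSV)
k=((hsv[...,0]<8)|(hsv[...,0]>172))&(hsv[...,1]>130)&(d>0)&(np.hypot(P[...,0]-cx,P[...,1]-cy)<rad)&(P[...,2]>z0)
print(k.sum(),s['tcp_pos'],m['xyz'])
M=rot(s['eef_rot']);print('tool x,y',M[:,0],M[:,1])
if k.sum():
    Q=P[k];T=Q[Q[:,2]>np.percentile(Q[:,2],90)-4]
    print('top',T.mean(0),T.min(0),T.max(0),'px',u[k].mean(),v[k].mean())
    print('cm in tool',M.T@(T.mean(0)-s['tcp_pos'])/10)
E
python3 red.py 454 -281 55 w2 40
```

```text
time: 2.88
tcp_pos: [452.6, -284.9, 187.5]
eef_rot: [-0.0, 0.851, 0.525, 0.0]
force: [0.4, -0.3, 0.2]
opening: 0.3
1414 [ 452.55173537 -284.94439226  187.50449791] [ 482.63767575 -224.99299203  338.12038656]
tool x,y [4.49686758e-01 8.93186330e-01 2.32371899e-05] [ 8.93186330e-01 -4.49686758e-01  4.79030432e-06]
top [ 455.82581307 -279.43774286   82.08274525] [ 433.60576011 -297.97429812   74.33932978] [ 477.13267334 -246.69763976  296.63665897] px 318.84229137199435 198.8055162659123
cm in tool [ 0.63883237  0.04475891 10.54219033]
```

View pics/w2.png

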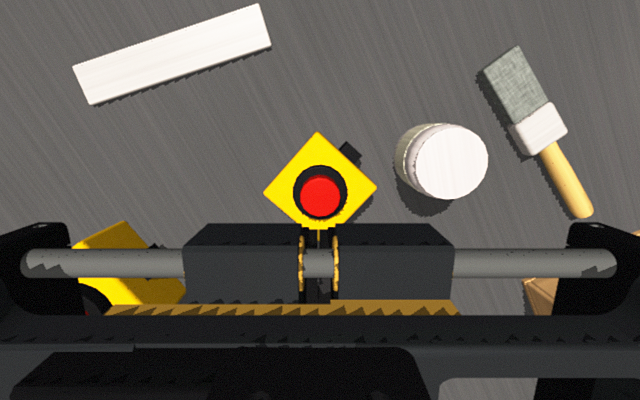

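The crop shows the small box with its plunger at (320,197). The fingertips are just short of it, so I shift +0.5 cm in tool x and descend.

```bash
python3 -m pendant '[[0.5,0,3,0,0,0],[0.5,0,6,0,0,0],[0.5,0,8,0,0,0],[0.5,0,9,0,0,0],[0.5,0,9.5,0,0,0],[0.5,0,10,0,0,0],[0.5,0,10.4,0,0,0],[0.5,0,10.4,0,0,0]]'
```

```text
time: 3.92
tcp_pos: [455.7, -279.5, 84.1]
eef_rot: [0.001, 0.851, 0.526, 0.0]
force: [-0.1, 1.4, 4.3]
opening: 0.7
```

```bash
python3 -m pendant '[[0,0,0.4,0,0,0],[0,0,0.6,0,0,0],[0,0,0.8,0,0,0],[0,0,0.8,0,0,0]]'
```

```text
time: 4.42
tcp_pos: [455.7, -279.6, 77.3]
eef_rot: [0.001, 0.851, 0.526, 0.0]
force: [-3.9, 1.6, 13.7]
opening: 0.4
```

```bash
python3 -m pendant '[[0,0,0.15,0,0,0],[0,0,0.2,0,0,0],[0,0,0.2,0,0,0]]'; python3 -m pendant '[[0,0,-1,0,0,0],[0,0,-3,0,0,0],[0,0,-7,0,0,0],[0,0,-12,0,0,0],[0,0,-17,0,0,0],[0,0,-20,0,0,0],[0,0,-21,0,0,0],[0,0,-21,0,0,0]]'
```

```text
time: 4.8
tcp_pos: [455.8, -279.6, 77.2]
eef_rot: [0.001, 0.851, 0.526, -0.0]
force: [-6.6, 4.6, 27.7]
opening: 0.4
time: 5.8
tcp_pos: [454.8, -279.4, 283.1]
eef_rot: [-0.0, 0.851, 0.526, -0.0]
force: [-1.0, -0.6, 0.4]
opening: 0.5
```

```bash
python3 -m pendant '[[3,-0.4,-1,0,0,-2],[8.5,-1.2,-3,0,0,-5],[14.2,-2,-3.7,0,0,-8],[19.9,-2.8,-3.7,0,0,-11],[25.6,-3.6,-3.7,0,0,-14],[30.5,-4.3,-3.7,0,0,-17],[33.9,-4.7,-3.7,0,0,-17],[33.9,-4.7,-3.7,0,0,-17]]'
python3 red.py 572 95 190 w3 30
```

```text
time: 6.8
tcp_pos: [564.1, 50.0, 319.4]
eef_rot: [-0.002, 0.761, 0.649, -0.0]
force: [-0.9, 0.2, 0.7]
opening: 0.5
335 [564.05684048  50.00395999 319.39264168] [575.16071735 115.82638959 470.11927246]
tool x,y [0.15798081 0.98744008 0.00203933] [ 0.98743947 -0.1579752  -0.00266974]
top [574.59957042  95.61871896 231.99060466] [567.44576748  74.37801775 227.92123492] [581.93263163 103.1691116  427.87272891] px 322.62985074626863 152.20298507462687
cm in tool [4.65291485 0.3437648  8.74882414]
```

View pics/w3.png

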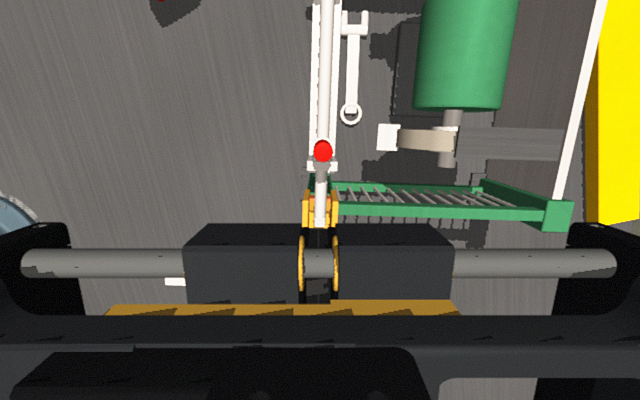

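The wrist view shows the red knob at (322,152), the rod running almost straight up the image, and the brass keeper at (320,207). I'm fitting the gate direction and the knob axis from the depth data.

Run:
```python
from h import *
P=np.load('w3_P.npy');im=cv2.imread('pics/w3.png');hsv=cv2.cvtColor(im,cv2.COLOR_BGR2HSV)
r=((hsv[...,0]<8)|(hsv[...,0]>172))&(hsv[...,1]>130);sub=np.zeros_like(r);sub[135:170,305:340]=1
Q=P[r&sub];T=Q[(Q[:,2]>228)&(Q[:,2]<236)];print(len(Q),len(T),T.mean(0),T.min(0),T.max(0))
K=(T.min(0)+T.max(0))/2
for lo,hi,n in[(178,200,'rod'),(140,158,'rail')]:
    W=P[0:135,290:345].reshape(-1,3);W=W[(W[:,2]>lo)&(W[:,2]<hi)]
    if len(W)<30: print(n,len(W));continue
    vx,vy,x0,y0=cv2.fitLine(W[:,:2].astype(np.float32),cv2.DIST_HUBER,0,.01,.01).ravel()
    if vy<0:vx,vy=-vx,-vy
    print(n,len(W),'yaw',np.arctan2(-vx,vy),'x at knob y',x0+(K[1]-y0)*vx/vy,W[:,2].mean())
s=ctrl.sense();M=rot(s['eef_rot'])
print('K',K,'tool cm to knob origin (grasp pt)',M.T@(np.r_[T.mean(0)[:2],219-8]-s['tcp_pos'])/10)
```

```text
337 305 [574.59847759  95.70800204 230.73952398] [567.44576748  88.21105834 228.2476414 ] [581.93263163 103.09497987 232.48516079]
rod 1852 yaw -0.19358547 x at knob y 574.013535370061 186.41568773232083
rail 1792 yaw -0.19435497 x at knob y 567.5575013002136 152.60950405165127
K [574.68919955  95.65301911 230.36640109] tool cm to knob origin (grasp pt) [ 4.95460463  0.28539948 10.83551289]
```

```bash
python3 -m pendant '[[2,0.1,0,0,0,1],[4.5,0.3,0,0,0,2],[5,0.3,1,0,0,2],[5,0.3,4,0,0,2],[5,0.3,7,0,0,2],[5,0.3,9.5,0,0,2],[5,0.3,10.6,0,0,2],[5,0.3,10.6,0,0,2]]' 60 10
python3 -m pendant '[[0,0,0,0,0,0],[0,0,0,0,0,0],[0,0,0,0,0,0],[0,0,0,0,0,0]]' 0 10
```

```text
time: 7.85
tcp_pos: [575.6, 92.5, 213.7]
eef_rot: [-0.0, 0.775, 0.632, -0.001]
force: [-0.8, 0.7, 0.3]
opening: 51.9
time: 8.35
tcp_pos: [576.2, 93.6, 214.8]
eef_rot: [0.0, 0.775, 0.632, 0.0]
force: [-0.5, 0.7, -0.5]
opening: 20.0
```

```bash
python3 -m pendant '[[0,0,0,0,0,0],[0,0,0,0,0,0],[0,0,0,0,0,0]]' 0 40
```

```text
time: 8.72
tcp_pos: [575.7, 93.6, 214.5]
eef_rot: [-0.0, 0.775, 0.632, -0.0]
force: [-2.8, -0.5, 1.9]
opening: 15.0
```

```bash
python3 -m pendant '[[0,0,-0.2,0,0,0],[0,0,-0.5,0,-1,0],[0.1,0,-0.8,0,-3,0],[0.1,0,-1.1,0,-4,0],[0.1,0,-1.1,0,-4,0],[0.1,0,-1.1,0,-4,0]]' - 40
```

```text
time: 9.48
tcp_pos: [576.1, 96.4, 225.3]
eef_rot: [0.021, 0.774, 0.632, -0.026]
force: [-0.6, 5.4, -5.1]
opening: 15.3
```

```bash
python3 -m pendant '[[0.3,0,-0.02,0,0,0],[0.7,0,-0.05,0,0,0],[1.1,0,-0.08,0,0,0],[1.5,0,-0.1,0,0,0],[1.5,0,-0.1,0,0,0]]' - 40
```

```text
time: 10.1
tcp_pos: [579.3, 109.9, 225.4]
eef_rot: [0.022, 0.774, 0.632, -0.027]
force: [-2.5, 0.3, -4.0]
opening: 15.0
```

```bash
python3 -m pendant '[[0.4,0,-0.03,0,0,0],[0.9,0,-0.06,0,0,0],[1.4,0,-0.1,0,0,0],[1.9,0,-0.13,0,0,0],[2.3,0,-0.16,0,0,0],[2.6,0,-0.18,0,0,0],[2.6,0,-0.18,0,0,0]]' - 40
```

```text
time: 10.98
tcp_pos: [584.5, 135.6, 225.4]
eef_rot: [0.022, 0.774, 0.632, -0.027]
force: [-3.4, 0.8, -2.8]
opening: 14.8
```

```bash
python3 -m pendant '[[0,-0.5,0,0.1,0,1.5],[0,-1.2,0,0.2,0,3.5],[0.06,-1.95,0,0.4,0,5.7],[0.17,-2.9,-0.01,0.6,0,8.6],[0.32,-3.9,-0.02,0.8,0,11.5],[0.32,-3.9,-0.02,0.8,0,11.5]]' - 40
```

```text
time: 11.72
tcp_pos: [547.7, 145.3, 226.2]
eef_rot: [0.02, 0.834, 0.551, -0.028]
force: [4.4, -1.3, -4.6]
opening: 14.9
```

```bash
python3 -m pendant '[[0,-0.6,0,0.1,0,1.7],[0.04,-1.4,0,0.3,0,4.1],[0.13,-2.3,0,0.5,0,6.7],[0.26,-3.2,-0.02,0.7,0,9.4],[0.46,-4.2,-0.03,0.9,0,12.4],[0.46,-4.2,-0.03,0.9,0,12.4],[0.46,-4.2,-0.03,0.9,0,12.4]]' - 40
python3 - <<'E'
from h import *
m=cams.camera_model('top');im,d=cams.capture('top');im2,d2=cams.capture('side')
t=im[100:220,180:380,::-1];q=im2[130:290,150:350,::-1]
cv2.imwrite('pics/end.png',np.vstack([cv2.resize(t,(500,300)),cv2.resize(q,(375,300)).__class__ and cv2.copyMakeBorder(cv2.resize(q,(375,300)),0,0,0,125,0)]))
for c in['top','side']:
  for l in['stop_top','tape','brick','hammer','flat_bar','tin','brush']:
    r=spotter.look_for(c,l)
    if r: print(c,l,[np.round(a['rect']).astype(int).tolist() for a in r[:3]])
u=ctrl.sense();print(u['time'],u['tcp_pos'],u['force'],u['opening'],np.abs(u['joint_vel']).max())
E
```

```text
time: 12.6
tcp_pos: [511.5, 164.8, 225.6]
eef_rot: [0.017, 0.889, 0.457, -0.031]
force: [2.9, -4.1, -2.6]
opening: 14.8
top stop_top [[417, 275, 438, 292], [462, 225, 482, 244]]
top brick [[113, 145, 190, 189], [348, 187, 369, 252]]
top hammer [[139, 193, 192, 284]]
top flat_bar [[348, 187, 369, 252]]
top tin [[414, 142, 439, 168]]
top brush [[403, 109, 470, 133]]
side stop_top [[390, 144, 404, 157], [413, 176, 428, 185], [349, 160, 362, 169]]
side tape [[269, 261, 288, 286]]
side brick [[168, 261, 245, 330]]
side hammer [[223, 301, 323, 333]]
side flat_bar [[328, 194, 374, 220]]
side tin [[267, 262, 289, 287], [321, 152, 342, 172]]
side brush [[168, 261, 249, 331]]
13.4 [511.54324126 164.80283142 225.56613396] [ 3.43076691 -2.79051373 -3.74518342] 14.965276164932018 0.0024302087362823048
```

View pics/end.png

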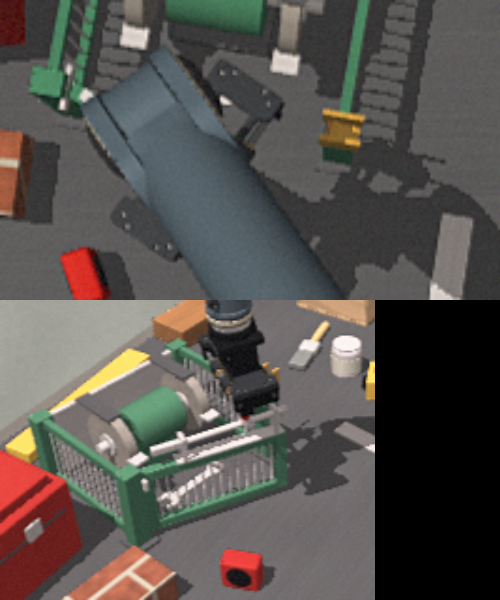

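The picture shows the gate ajar, the rod clear of the brass keeper, and the fingers on the knob. The bystanders' boxes are where they were. One last check on the plunger height, then I hand in.

Run:
```python
from h import *
im,d=cams.capture('top');v,u=np.mgrid[186:196,417:427];P=world('top',u,v,d[186:196,417:427]);z0=np.load('top0.npy')[186:196,417:427]
print('plunger z now/start',np.median(P[...,2]),np.median(world('top',u,v,z0)[...,2]))
ctrl.close_job();s=ctrl.sense();print(s['time'],s['tcp_pos'],s['force'],s['opening'])
```

```text
plunger z now/start 78.98312182420818 78.83831781443484
the job is handed in; nothing more can be done
the job is handed in; nothing more can be done
```

The job is handed in at about 13.5 s of the 48 s allowed. The arm is still gripping the knob and holding the gate ajar.

**What I did**
- **Stop:** I pressed the smallest of the three red stops until it bottomed out at about 28 N, then let it go. Its top reads 79.0 mm now and 78.8 mm at the start, so it is back up.
- **Bolt:** I pinched the knob at 40 N, lifted it about 11 mm and drew it back about 41 mm. No resistance showed as it passed the keeper.
- **Gate:** I swung it open to about 0.40 rad, roughly 9.5 cm at the latch side.

**Last checks**
- The fingers are closed to 15 mm on the 16 mm knob, and the arm is still. The wrist reads about 4.4 N horizontally, which matches the gate spring.
- The final picture shows the rod clear of the keeper.
- The tin, hammer, tape, brick, flat bar and brush are within a few pixels of where they were. I did not measure the wrench; it only showed lying inside the guard in the last picture.

**What went wrong or disagreed**
- One repeated move call early on made the arm stray 62 mm at a clear height; I corrected it and nothing was touched.
- In the last top view the spotter missed the small stop and the tape, but the side view found both. The spotter also gave a few false labels, such as the flat bar called a brick.
- The bolt draw and gate angle are worked out from the arm's position, not read directly.

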